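# Close and pin the clamshell drill jig

## Task

Swing the upper half of the clamshell drill jig down over the blank, take the tall-headed locking pin from the wooden rack and push it through the holes of both halves until its collar sits on the upper half. Spring plungers keep the halves a little apart, so finish holding: keep gripping or touching the pin and pressing it down so that the jig stays fully shut, and do not let go. Leave the low-headed pin in the rack, and do not knock over or push the other things about.

Things in the scene. Friction and masses are not known exactly. Their poses are not given: they have to be found in the camera images.
- jig: Aluminium clamshell drill jig, screwed to the bench. Lower half 120 (x) x 90 (y) x 36 mm (z), plus two low screw ears on its y sides (121 mm over both, 12 mm high). Origin: centre of its underside, z up. The hinge runs along jig y at its +x end; the hinged upper half is a plate 12 mm thick, 90 mm wide. Shut, it lies flat on the lower half, outer face at z = 48 mm.
- jig_lid (a joint): Opening angle q of the upper half, rad: 0 = shut, pi/2 = upright; starts at 1.0 to 1.4. A point of its inner face r from the hinge lies at jig x = 50 mm - r cos q, z = 36 mm + r sin q; the outer face looks to jig (sin q, 0, cos q). Stiff hinge: stays where it is left above the plungers; about 3 to 6 N swing it when pushed 60 to 90 mm from the hinge.
- lid_edge (a point): Middle of the upper half's free edge, on its outer face, 108 mm from the hinge; moves with it. A thumb tongue 30 mm wide, 6 mm thick sticks out 12 mm beyond it. On the outer face stand two drill bushings, 3 mm high, 35 mm from the hinge; the rest is flat.
- plungers (a point): Mid-point between the tops of two spring plungers that stand 5 mm out of the lower half's top, 60 mm from the hinge, 28 mm to each side. Pushed down and let go, the upper half springs back to about 0.05 rad open. Shutting it fully takes about 10 N down at the pin hole, which must be kept up.
- jig_hinge (a point): Point on the hinge axis of the jig, half-way along it (jig x = +50, y = 0, z = 36 mm).
- jig_hole (a point): Centre of the mouth of the pin hole in the jig's lower half, at its top face (jig x = -35, y = 0, z = 36 mm), 85 mm from the hinge. Hole 14.5 mm in diameter with a 2 mm chamfer, 30 mm deep, vertical.
- lid_hole (a point): Centre of the pin hole in the upper half, at its outer face (85 mm from the hinge, on the jig's middle line). Goes right through the 12 mm plate, 14.5 mm in diameter with a 2 mm chamfer; right above jig_hole when shut. Moves with the upper half.
- rack: Wooden block fixed to the bench, 50 (x) x 130 (y) x 45 mm (z), with two holes (14.5 mm, 42 mm deep) on its middle line at y = -35 and +35 mm; origin at the centre of its underside. Each of the two pins stands upright in one of the holes, resting on its collar.
- pin_grip (a point): Centre of the head of the locking pin (steel, 87 mm long, 70 to 140 g, upright in the rack). The head is a fluted cylinder 20 mm in diameter and 44 mm high (22 mm above and below this point); below it a collar 28 mm in diameter and 5 mm thick, then a 12 mm shaft 38 mm long with a 5 mm tapered tip. The tip lies 65 mm below this point, the collar's underside 27 mm below.
- pin_tip (a point): Lower end of the locking pin's shaft, on its axis.
- pin: The locking pin; origin at the tip of its shaft, z along the shaft towards the head (up).
- stub_head (a point): Centre of the low head of the other pin in the rack (steel, head 26 mm in diameter and only 12 mm high above a 28 mm collar, 22 mm shaft): too short for this job, stays where it is.
- red_jar: Small jar with a red screw lid, 34 mm wide and 45 mm high, bystander; origin under its centre.
- jar_loupe: Small grey jar with a black lid, 32 mm wide and 26 mm high, bystander; origin under its centre.
- driver_blue: Screwdriver with a blue handle lying on the bench across the front, 130 mm long, 15 mm thick, bystander; origin under its centre.
Mind the look-alikes: they are no part of the job. Several things have the shape of the jig; the one meant has the colours described above.

How it is judged (in metres and radians):
On the way, in this order (a step that is already met when the one before it is completed fails the run):
1. the upper half is swung down (less than 0.13 rad open) (value of joint jig_lid below 0.13 rad), for 0.2 s.
2. the locking pin is through the upper half and at least 10 mm into the lower half's hole (value of joint jig_lid below 0.13 rad and z of pin_tip in the frame of jig_hole below -0.01 m and horizontal distance between pin_tip and jig_hole below 0.005 m), for 0.2 s.
At the end, for the whole second after the job is handed in: Upper half shut (under 0.018 rad); locking pin upright within 0.12 rad in both holes, tip at least 23.5 mm into the lower half (26 when the collar is seated) and within 4 mm of its axis; fingers on the pin, pressing it on the jig with over 4 N, to the end (value of joint jig_lid below 0.018 rad and z of pin_tip in the frame of jig_hole below -0.0235 m and horizontal distance between pin_tip and jig_hole below 0.004 m and angle between pin's own z axis and vertical below 0.12 rad and contact force between pin and jig above 4 N and contact force between the fingers and pin above 2 N); the arm keeps its last pose, push and grip.
It fails at once if the low-headed pin is moved by more than 15 mm (distance of stub_head from where it was at the start of the episode above 0.015 m).
It fails at once if a bystander is moved by more than 30 mm or tipped over (distance of any of red_jar, jar_loupe, driver_blue from where it was at the start of the episode above 0.03 m or angle between any of red_jar, jar_loupe's own z axis and vertical above 0.7 rad).
It also fails if it takes over 59 s, if anything falls off the work surface, if the arm or the gripper's body presses on something with over 40 N, if the wrist force passes 120 N, or if a joint passes its speed limit or range.

## Robot

A 6-joint arm with a two-finger parallel gripper is mounted at the origin on a cart in front of the work surface, level with it; the furniture and walls round the work are solid. World frame = base frame: x ahead of the robot, y to its left, z up, the work surface at z = 0. Lengths are in m, angles in degrees, forces in N, time in s.
With the tool pointing down it reaches from about 0.3 to 0.75 m from the base axis. Payload 8.5 kg.
Tool frame: the origin (TCP) lies on the centre line of the jaws, within the pads' length; the fingertips stand 19 mm ahead of it and the grasp point (between the pads) is the TCP (env.tcp_to_tips is the z of the fingertips in the tool frame, in m); z points along the fingers, y is the line along which they close (so a half turn about z gives the same grasp; the last joint's range is limited). The gripper opens to 85 mm and grips with 20 to 120 N. Pads are 22 mm wide; open, the fingers measure 114 mm over their backs; the gripper's body (76 mm by 85 mm) begins 54 mm behind the grasp point. The pads swing forward as they close: fully open they stand 13 mm farther back than shut.
Start: joints at [-80.632, 21.807, 74.336, -0, 83.858, -12.336], TCP at [0.203, -0.511, 0.25] pointing down, gripper open.
Joint ranges: [-178.18, 178.18], [-50.72, 133.34], [12.68, 142.11], [-81.47, 261.47], [9.98, 163.14], [-165.26, 165.26]. Speed limits (degrees/s): [136.94, 136.94, 180, 180, 180, 180].

## Interface

Orientations are given as a 3x3 rotation matrix whose columns are the frame's x, y, z axes.
In Python, from rig import env gives the robot as it stands.
- The arm moves only by the tool servo_tool, never from a script. Its argument "steps" is a list of rows, each an object of numbers: "tx", "ty", "tz": the shift along the world's x, y, z in cm; "yaw": the turn about the world's z in degrees; "claw": the finger opening in cm, from 0 to 8.54. In form: [{"tx": .., "ty": .., "tz": .., "yaw": .., "claw": ..}, ...]. A call has 1 to 20 rows; each row shifts and turns the commanded pose from where the row before left it; what a row does not reach is not made up. A row lasts 1/10 s, in which the tool goes at most 50 mm and 8.59 degrees, less where a joint would pass 70% of its speed; a pose out of reach is approached as far as the arm can. A call with a gripper value outside its range is refused whole. The fingers move at their own pace and stop on an object; "newtons" is the grip in N (left out, the last holds). Time passes only in rows, so rows that do not move let the fingers close. It gives the time, the measured TCP pose, the force, the opening and the grip force at its end, in the units of the state.
- env.observe(): the state, without advancing time (a new reading comes with each control period).
- env.get_image(name): name is "side" or "top"; returns (picture, depth): 400x640x3 uint8, red, green, blue; 400x640 float32, m along the optical axis (not along the pixel's ray), 0 where there is no reading.
- env.camera_model(name): a dict with "fovy" (degrees; the focal length in pixels is half the picture's height over the tangent of half this angle, whatever the lens; pixels are square), "cx", "cy" (the principal point, pixels), "T" (4x4, takes a point from camera to world coordinates). Camera axes: x right, y down, z forward; pixel columns grow to the right and rows downward; lengths in m; the calibration is good to about 2 mm. A picture is of the moment at which its call begins. camera_model takes no time and is no camera call.
- env.close_job(): hands the job in; it is judged then, once.
The state is a dict: "time_s": time; "q": joint angles; "qvel": joint speeds; "joint_efforts": joint torques, N m; "position": TCP position; "tool_rot": TCP orientation; "ft_force": force on the tool from outside, world axes, zero at the start; "wrist_torque": the same for the moment, N m; "grip_width": finger opening in m; "gripper_force": force on a finger pad.
Only numpy, scipy, OpenCV 4.12 (cv2) and the standard library are available. Lean on these libraries where they do the work, as an engineer would, in place of code of your own. Each camera call takes 0.05 s, during which the arm holds its last target. There are 200 camera calls.

## Working session

There is one attempt and no reset: what is moved stays moved. The work goes in short steps, Python scripts to look and compute and a tool call to move; the robot and the scene stay as the last step left them, time stands still between calls to the robot, and variables do not carry over. Pictures are saved under pics/ and viewed, at most 10 in all, crops included, and the job is handed in when it is done.

Besides the shell and the picture viewer there is one more tool, called as a command line: name --argument value ..., lists and objects as JSON in quotes. servo_tool: Moves the arm, as the interface text tells. Its arguments: {"type":"object","properties":{"steps":{"type":"array"},"newtons":{"type":"number"}},"required":["steps"]}

```bash
mkdir -p pics; ls; cat > h.py <<'E'
import numpy as np, cv2
from rig import env
def cam(n):
    m=env.camera_model(n); f=200/np.tan(np.radians(m['fovy'])/2); return f,m['cx'],m['cy'],np.array(m['T'])
def pts(n,d):
    f,cx,cy,T=cam(n); v,u=np.mgrid[:400,:640]
    P=np.stack([(u-cx)/f*d,(v-cy)/f*d,d],-1); return P@T[:3,:3].T+T[:3,3]
def ray(n,u,v,z):
    f,cx,cy,T=cam(n); r=T[:3,:3]@np.array([(u-cx)/f,(v-cy)/f,1]); o=T[:3,3]; return o+r*(z-o[2])/r[2]
def proj(n,p):
    f,cx,cy,T=cam(n); q=T[:3,:3].T@(np.array(p)-T[:3,3]); return q[0]/q[2]*f+cx,q[1]/q[2]*f+cy
def snap(tag):
    o={}
    for n in('side','top'):
        o[n]=env.get_image(n); np.savez(f'{tag}_{n}.npz',i=o[n][0],d=o[n][1]); cv2.imwrite(f'pics/{tag}_{n}.png',o[n][0][...,::-1])
    return o
E
python3 - <<'E'
from h import *
snap('a')
for n in('side','top'): print(n,cam(n))
print(env.observe())
E
```

```text
pics
side (np.float64(467.9061046800452), 318.5358982350928, 199.26887021342205, array([[ 0.99782325, -0.05376287,  0.03818781,  0.5174754 ],
       [-0.06266836, -0.59280128,  0.80290679, -0.84538043],
       [-0.0205288 , -0.80355223, -0.59488014,  0.74949286],
       [ 0.        ,  0.        ,  0.        ,  1.        ]]))
top (np.float64(387.56324022385814), 316.65842657378204, 203.14642087072036, array([[ 0.01115259, -0.99820504,  0.05884143,  0.47984507],
       [-0.99988847, -0.01171726, -0.00926012,  0.0604529 ],
       [ 0.00993296, -0.05873159, -0.99822439,  1.16917034],
       [ 0.        ,  0.        ,  0.        ,  1.        ]]))
{'time_s': 0.1, 'q': array([-8.06324101e+01,  2.18367125e+01,  7.43764696e+01, -2.88597142e-04,
        8.38595418e+01, -1.23360439e+01]), 'qvel': array([ 0.08280603, -0.03800422, -0.13229218, -0.05941532, -0.04885767,
        0.09754608]), 'joint_efforts': array([ 3.76130178e-03, -4.49223340e+01, -2.31655025e+01, -1.37733946e-04,
        3.65080014e-03,  1.93237128e-06]), 'position': array([ 0.20334969, -0.51078319,  0.24980062]), 'tool_rot': array([[ 9.29108947e-01,  3.69806056e-01, -2.11538007e-04],
       [ 3.69806021e-01, -9.29108143e-01,  1.25153047e-03],
       [ 2.66281864e-04, -1.24103619e-03, -9.99999194e-01]]), 'ft_force': array([-0.29869637, -0.11004106, -0.76027838]), 'wrist_torque': array([0.05271859, 0.05348995, 0.01109532]), 'gripper_force': 0.0, 'grip_width': 0.08517937411787253}
```

View pics/a_side.png

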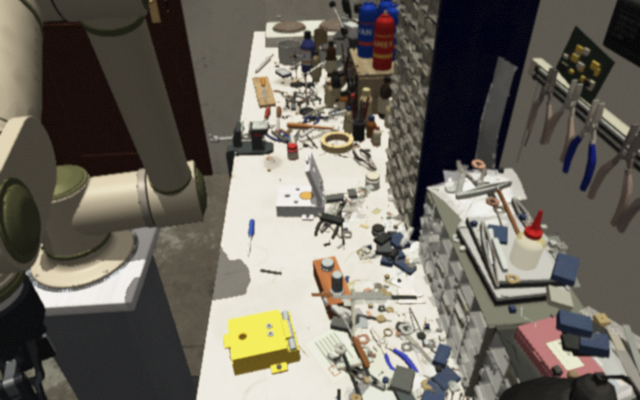

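View pics/a_top.png

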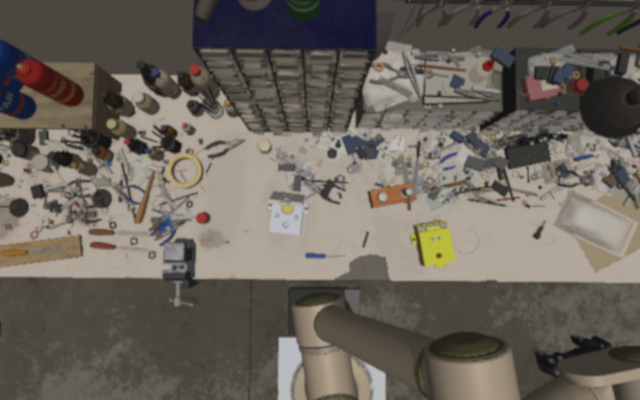

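Side view: grey open jig at (300,200); wooden rack with two pins at (330,280); yellow shut jig look-alike at (260,340); another wooden block at far left (262,92), which is no rack. Top view: jig (288,212), rack (392,195), yellow jig (434,244), red jar (203,217), blue driver (322,256). Next is a close crop of the jig and the rack.

```bash
python3 - <<'E'
from h import *
s=np.load('a_side.npz');t=np.load('a_top.npz')
a=cv2.resize(s['i'][140:320,260:420],None,fx=2.5,fy=2.5,interpolation=2)
b=cv2.resize(t['i'][170:260,250:430],None,fx=4,fy=4,interpolation=2)
c=np.zeros((450,400+0,3),np.uint8);c[:]=a
cv2.imwrite('pics/c1.png',c[...,::-1]);cv2.imwrite('pics/c2.png',b[...,::-1])
E
```

```text
(no output)
```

View pics/c1.png

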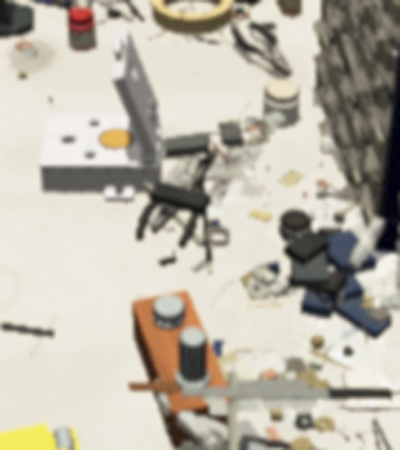

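View pics/c2.png

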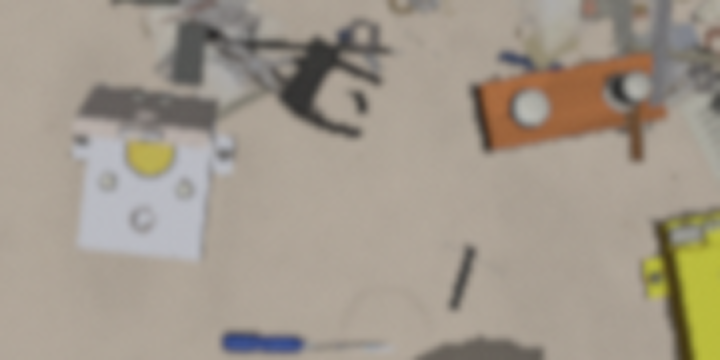

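Crops: tall pin head at side (337,282) / top (409.5,192); low stub at side (327,264) / top (383,197). The jig's pin hole is at top (286,225), with plungers at (277,215) and (296,217). A file or bar lies near the tall pin, so I'll check its height.

```bash
python3 - <<'E'
from h import *
np.set_printoptions(precision=4,suppress=True)
s=np.load('a_side.npz');t=np.load('a_top.npz')
Ps,Pt=pts('side',s['d']),pts('top',t['d'])
print('hole top',ray('top',286,224.75,.036),'plungers',ray('top',277,215.25,.041),ray('top',296,217.25,.041))
# jig white top by depth in top view
x=Pt[185:245,262:315].reshape(-1,3); m=abs(x[:,2]-.036)<.006; c=x[m]
r=cv2.minAreaRect(c[:,:2].astype(np.float32)*1000); print('jig top rect',r,np.median(c[:,2]))
# lid: points above 50mm
y=Ps[140:230,260:350].reshape(-1,3)
m=(y[:,2]>.055)&(abs(y[:,1])<.25)&(y[:,0]>.4)&(y[:,0]<.7); l=y[m]; print('lid side',len(l),l.min(0),l.max(0))
for z in np.arange(.06,.16,.02):
    k=l[abs(l[:,2]-z)<.008]; print(z,len(k),k.min(0) if len(k) else'',k.max(0) if len(k) else '')
# pins
for nm,(u,v),w in(('tall',(409,192),Pt),('stub',(383,197),Pt)):
    print(nm,w[v-1:v+2,u-1:u+2].reshape(-1,3).mean(0))
R=Pt[175:215,365:425].reshape(-1,3)
k=R[(R[:,2]>.12-.03)&(R[:,2]<.14)]; print('tall top pts',len(k),np.median(k,0) if len(k) else '')
k=R[abs(R[:,2]-.045)<.006]; print('rack rect',cv2.minAreaRect(k[:,:2].astype(np.float32)*1000),np.median(k,0))
print('side tall', ray('side',337.2,277,.094))
print('heights file top-view rows:')
for v in range(166,214,4): print(v,[int(1000*Pt[v,u,2]) for u in range(396,432,2)])
print('side rows')
for v in range(262,310,4): print(v,[int(1000*Ps[v,u,2]) for u in range(306,366,4)])
E
```

```text
hole top [0.4825 0.1387 0.036 ] plungers [0.5097 0.1649 0.041 ] [0.5046 0.1096 0.041 ]
jig top rect ((530.6629028320312, 123.03742980957031), (117.30500793457031, 150.23414611816406), 84.12725830078125) 0.035936308748393264
lid side 526 [0.5313 0.0015 0.0551] [0.6196 0.1803 0.1553]
0.06 67 [0.5556 0.0015 0.0551] [0.6196 0.1755 0.068 ]
0.08 87 [0.5466 0.0865 0.0722] [0.5722 0.1802 0.0879]
0.1 77 [0.5421 0.0855 0.0922] [0.5644 0.1803 0.1079]
0.12000000000000001 79 [0.5356 0.0864 0.1123] [0.557  0.1768 0.1279]
0.14 115 [0.5313 0.0875 0.1321] [0.5524 0.1788 0.1474]
tall [ 0.5774 -0.2068  0.094 ]
stub [ 0.565  -0.1401  0.0615]
tall top pts 42 [ 0.5788 -0.2061  0.094 ]
rack rect ((567.655517578125, -191.77490234375), (92.80110931396484, 166.36691284179688), 21.55282974243164) [ 0.5726 -0.1809  0.0451]
side tall [ 0.5796 -0.2144  0.094 ]
heights file top-view rows:
166 [20, 28, 31, 27, 27, 30, 9, 11, 42, -3, 55, 18, 24, 18, -1, 7, 5, 0]
170 [28, 23, 19, 32, 31, 31, 0, -2, 45, 51, 56, 0, 15, -2, 1, -4, 6, 9]
174 [21, 22, 17, 19, 32, 35, 1, 3, 48, 52, 55, 2, -1, 1, 4, 6, 11, 0]
178 [-2, 4, 0,
[... 653 characters left out ...]
 47, 44, 62, 63, 63, 46, 0, 0, 1, 0, 0, 2, 3]
266 [0, 0, 40, 44, 57, 63, 63, 43, 44, 0, 0, 1, 0, 1, 1]
270 [1, 1, 31, 45, 46, 51, 49, 45, 46, 1, 0, 0, 1, 2, 2]
274 [0, 0, 16, 48, 43, 44, 46, 92, 94, 91, 2, 2, 0, 2, -1]
278 [0, 0, 4, 40, 47, 45, 45, 91, 94, 88, 0, 0, 1, 0, 0]
282 [1, -1, 1, 25, 47, 45, 44, 79, 83, 76, 3, 4, 2, 8, 12]
286 [2, 1, 0, 12, 43, 44, 45, 69, 74, 64, 43, 6, 10, 9, 14]
290 [0, 1, -1, 3, 38, 44, 49, 57, 61, 49, 44, 3, 52, 10, 13]
294 [0, 0, 50, 52, 48, 49, 48, 51, 50, 47, 44, 48, 51, 36, 37]
298 [-2, -1, 0, 0, 9, 45, 44, 749, 56, 57, 57, 58, 54, 54, 57]
302 [0, 2, 0, 0, 0, 44, 48, 45, 46, 46, 46, 46, 48, 47, 45]
306 [0, -1, 1, 0, 0, 22, 42, 44, 38, 33, 33, 29, 47, 1, 1]
```

```bash
python3 - <<'E'
from h import *
np.set_printoptions(precision=4,suppress=True)
s=np.load('a_side.npz');t=np.load('a_top.npz')
Ps,Pt=pts('side',s['d']),pts('top',t['d'])
for n,P,v0,v1,u0,u1 in(('side',Ps,255,305,310,360),('top',Pt,175,215,370,425)):
    for lo,hi,nm in((.084,.106,'tall'),(.057,.068,'stub')):
        m=np.zeros((400,640),np.uint8); w=P[v0:v1,u0:u1,2]; m[v0:v1,u0:u1]=(w>lo)&(w<hi)
        k,lab,st,ce=cv2.connectedComponentsWithStats(m)
        i=1+np.argmax(st[1:,4]); print(n,nm,st[i],ce[i],ray(n,*ce[i],.094 if nm=='tall' else .062))
# obstacles, both views
A=np.concatenate([Ps.reshape(-1,3),Pt.reshape(-1,3)])
A=A[(np.concatenate([s['d'].ravel(),t['d'].ravel()])>0)]
print('max height grid: x cols .44...76 ; y rows')
for y in np.arange(.24,-.34,-.04):
    print('%.2f'%y,[int(1000*np.percentile(B,97)) if len(B:=A[(abs(A[:,0]-x)<.02)&(abs(A[:,1]-y)<.02)&(A[:,2]<.7),2])>5 else None for x in np.arange(.36,.8,.04)])
# lid angle: points in lid side view fit: z vs jig x
o=np.array([.5173,.1353]);e=np.array([.9954,-.0958])
L=Ps[140:230,260:350].reshape(-1,3); X=(L[:,:2]-o)@e; Y=(L[:,:2]-o)@np.array([.0958,.9954])
m=(abs(Y)<.05)&(L[:,2]>.06)&(abs(X)<.08)
for z in np.arange(.065,.165,.01):
    k=m&(abs(L[:,2]-z)<.005); print('%.3f'%z,k.sum(),X[k].min().round(4) if k.any() else '',X[k].max().round(4) if k.any() else '')
E
```

```text
side tall [331 271  12  11 104] [336.6731 276.0962] [ 0.5788 -0.2119  0.094 ]
side stub [321 258  13  11 112] [326.9464 262.9375] [ 0.5651 -0.1418  0.062 ]
top tall [405 188   8   8  50] [408.36 191.58] [ 0.5786 -0.2051  0.094 ]
top stub [378 193   9   9  66] [382.0455 196.8485] [ 0.5654 -0.1372  0.062 ]
max height grid: x cols .44...76 ; y rows
0.24 [3, 3, 3, 3, 3, 3, 3, 3, 3, 42, 556, 584]
0.20 [3, 3, 3, 38, 36, 96, 3, 3, 36, 43, 556, 558]
0.16 [3, 3, 33, 39, 150, 143, 4, 36, 40, 35, 556, 558]
0.12 [3, 3, 37, 39, 152, 143, 53, 52, 38, 4, 556, 559]
0.08 [2, 15, 26, 36, 138, 129, 50, 39, 25, 6, 556, 617]
0.04 [3, 16, 3, 3, 3, 54, 53, 14, 9, 23, 556, 558]
-0.00 [3, 10, 3, 3, 3, 51, 54, 35, 28, 29, 556, 558]
-0.04 [2, 8, 3, 3, 3, 4, 36, 32, 30, 49, 552, 556]
-0.08 [3, 2, 4, 3, 3, 3, 3, 25, 67, 67, 207, 231]
-0.12 [3, 3, 3, 3, 44, 63, 47, 7, 58, 56, 210, 252]
-0.16 [3, 3, 3, 3, 3, 63, 47, 18, 27, 29, 181, 260]
-0.20 [3, 3, 3, 2, 51, 95, 95, 37, 46, 11, 175, 260]
-0.24 [3, 49, 50, 47, 4, 55, 57, 57, 58, 58, 179, 238]
-0.28 [50, 51, 52, 50, 6, 55, 58, 19, 36, 37, 177, 263]
-0.32 [48, 50, 51, 49, 6, 48, 59, 15, 36, 37, 173, 265]
0.065 40 0.0405 0.0552
0.075 52 0.0381 0.0542
0.085 53 0.0334 0.0514
0.095 46 0.0312 0.0456
0.105 47 0.0289 0.0416
0.115 54 0.0246 0.0386
0.125 47 0.0223 0.0356
0.135 64 0.0163 0.0319
0.145 71 0.0167 0.0286
0.155 18 0.0182 0.0233
```

servo_tool --steps '[{"tx": 1.97,"ty": 3.19,"yaw": 3.14,"claw": 0},{"tx": 1.97,"ty": 3.19,"yaw": 3.14,"claw": 0},{"tx": 1.97,"ty": 3.19,"yaw": 3.14,"claw": 0},{"tx": 1.97,"ty": 3.19,"yaw": 3.14,"claw": 0},{"tx": 1.97,"ty": 3.19,"yaw": 3.14,"claw": 0},{"tx": 1.97,"ty": 3.19,"yaw": 3.14,"claw": 0},{"tx": 1.97,"ty": 3.19,"yaw": 3.14,"claw": 0},{"tx": 1.97,"ty": 3.19,"yaw": 3.14,"claw": 0},{"tx": 1.97,"ty": 3.19,"yaw": 3.14,"claw": 0},{"tx": 1.97,"ty": 3.19,"yaw": 3.14,"claw": 0},{"tx": 1.97,"ty": 3.19,"yaw": 3.14,"claw": 0},{"tx": 1.97,"ty": 3.19,"yaw": 3.14,"claw": 0},{"tx": 1.97,"ty": 3.19,"yaw": 3.14,"claw": 0},{"tx": 1.97,"ty": 3.19,"yaw": 3.14,"claw": 0},{"tx": 1.97,"ty": 3.19,"yaw": 3.14,"claw": 0},{"tx": 1.97,"ty": 3.19,"yaw": 3.14,"claw": 0},{"tx": 1.97,"ty": 3.19,"yaw": 3.14,"claw": 0},{"tx": 1.97,"ty": 3.19,"yaw": 3.14,"claw": 0},{"tx": 1.97,"ty": 3.19,"yaw": 3.14,"claw": 0},{"tx": 1.97,"ty": 3.19,"yaw": 3.14,"claw": 0}]' --newtons 40

```text
invalid input at $.steps[0]: expected keys tx, ty, tz, yaw, claw
```

servo_tool --steps '[{"tx": 1.97,"ty": 3.19,"tz": 0,"yaw": 3.14,"claw": 0},{"tx": 1.97,"ty": 3.19,"tz": 0,"yaw": 3.14,"claw": 0},{"tx": 1.97,"ty": 3.19,"tz": 0,"yaw": 3.14,"claw": 0},{"tx": 1.97,"ty": 3.19,"tz": 0,"yaw": 3.14,"claw": 0},{"tx": 1.97,"ty": 3.19,"tz": 0,"yaw": 3.14,"claw": 0},{"tx": 1.97,"ty": 3.19,"tz": 0,"yaw": 3.14,"claw": 0},{"tx": 1.97,"ty": 3.19,"tz": 0,"yaw": 3.14,"claw": 0},{"tx": 1.97,"ty": 3.19,"tz": 0,"yaw": 3.14,"claw": 0},{"tx": 1.97,"ty": 3.19,"tz": 0,"yaw": 3.14,"claw": 0},{"tx": 1.97,"ty": 3.19,"tz": 0,"yaw": 3.14,"claw": 0},{"tx": 1.97,"ty": 3.19,"tz": 0,"yaw": 3.14,"claw": 0},{"tx": 1.97,"ty": 3.19,"tz": 0,"yaw": 3.14,"claw": 0},{"tx": 1.97,"ty": 3.19,"tz": 0,"yaw": 3.14,"claw": 0},{"tx": 1.97,"ty": 3.19,"tz": 0,"yaw": 3.14,"claw": 0},{"tx": 1.97,"ty": 3.19,"tz": 0,"yaw": 3.14,"claw": 0},{"tx": 1.97,"ty": 3.19,"tz": 0,"yaw": 3.14,"claw": 0},{"tx": 1.97,"ty": 3.19,"tz": 0,"yaw": 3.14,"claw": 0},{"tx": 1.97,"ty": 3.19,"tz": 0,"yaw": 3.14,"claw": 0},{"tx": 1.97,"ty": 3.19,"tz": 0,"yaw": 3.14,"claw": 0},{"tx": 1.97,"ty": 3.19,"tz": 0,"yaw": 3.14,"claw": 0}]' --newtons 40

```text
time_s: 2.1
position: [0.5979, 0.1285, 0.2499]
tool_rot: [[0.093, 0.996, -0.001], [0.996, -0.093, -0.0], [-0.0, -0.001, -1.0]]
ft_force: [0.4, -0.7, -0.3]
grip_width: -0.0001
gripper_force: 0.0
```

servo_tool --steps '[{"tx": 0,"ty": 0,"tz": -3.2,"yaw": 0,"claw": 0},{"tx": 0,"ty": 0,"tz": -3.1,"yaw": 0,"claw": 0},{"tx": 0,"ty": 0,"tz": -3.1,"yaw": 0,"claw": 0},{"tx": 0,"ty": 0,"tz": -3.1,"yaw": 0,"claw": 0},{"tx": -0.9,"ty": 0.09,"tz": 0,"yaw": 0,"claw": 0},{"tx": -0.9,"ty": 0.09,"tz": 0,"yaw": 0,"claw": 0},{"tx": -0.5,"ty": 0.05,"tz": 0,"yaw": 0,"claw": 0},{"tx": -0.5,"ty": 0.05,"tz": 0,"yaw": 0,"claw": 0}]'

```text
time_s: 2.9
position: [0.5694, 0.1299, 0.1271]
tool_rot: [[0.096, 0.995, 0.003], [0.995, -0.096, 0.0], [0.0, 0.003, -1.0]]
ft_force: [-0.3, -0.8, 1.2]
grip_width: -0.0001
gripper_force: 0.0
```

servo_tool --steps '[{"tx": -0.44,"ty": 0.04,"tz": -0.05,"yaw": 0,"claw": 0},{"tx": -0.44,"ty": 0.04,"tz": -0.05,"yaw": 0,"claw": 0},{"tx": -0.44,"ty": 0.04,"tz": -0.05,"yaw": 0,"claw": 0},{"tx": -0.44,"ty": 0.04,"tz": -0.05,"yaw": 0,"claw": 0}]'

```text
time_s: 3.3
position: [0.5517, 0.1314, 0.1234]
tool_rot: [[0.096, 0.995, 0.001], [0.995, -0.096, -0.0], [0.0, 0.001, -1.0]]
ft_force: [1.8, -0.2, -0.6]
grip_width: 0.0
gripper_force: 0.8
```

servo_tool --steps '[{"tx": -0.5,"ty": 0.05,"tz": -0.17,"yaw": 0,"claw": 0},{"tx": -0.5,"ty": 0.05,"tz": -0.17,"yaw": 0,"claw": 0},{"tx": -0.5,"ty": 0.05,"tz": -0.17,"yaw": 0,"claw": 0}]'

```text
time_s: 3.6
position: [0.5364, 0.1329, 0.118]
tool_rot: [[0.096, 0.995, -0.0], [0.995, -0.096, -0.0], [-0.0, -0.0, -1.0]]
ft_force: [1.5, -0.8, 0.1]
grip_width: -0.0001
gripper_force: 0.7
```

servo_tool --steps '[{"tx": -0.5,"ty": 0.05,"tz": -0.26,"yaw": 0,"claw": 0},{"tx": -0.5,"ty": 0.05,"tz": -0.26,"yaw": 0,"claw": 0},{"tx": -0.5,"ty": 0.05,"tz": -0.26,"yaw": 0,"claw": 0},{"tx": -0.45,"ty": 0.04,"tz": -0.38,"yaw": 0,"claw": 0},{"tx": -0.45,"ty": 0.04,"tz": -0.38,"yaw": 0,"claw": 0},{"tx": -0.45,"ty": 0.04,"tz": -0.38,"yaw": 0,"claw": 0}]'

```text
time_s: 4.2
position: [0.5078, 0.1356, 0.0986]
tool_rot: [[0.096, 0.995, -0.0], [0.995, -0.096, 0.0], [-0.0, -0.0, -1.0]]
ft_force: [0.2, -0.4, 0.2]
grip_width: -0.0
gripper_force: 0.4
```

servo_tool --steps '[{"tx": -0.34,"ty": 0.03,"tz": -0.49,"yaw": 0,"claw": 0},{"tx": -0.34,"ty": 0.03,"tz": -0.49,"yaw": 0,"claw": 0},{"tx": -0.34,"ty": 0.03,"tz": -0.49,"yaw": 0,"claw": 0}]'

```text
time_s: 4.5
position: [0.4978, 0.1365, 0.0839]
tool_rot: [[0.096, 0.995, -0.0], [0.995, -0.096, 0.0], [-0.0, -0.0, -1.0]]
ft_force: [1.1, -0.6, 1.9]
grip_width: 0.0005
gripper_force: 0.4
```

servo_tool --steps '[{"tx": -0.16,"ty": 0.01,"tz": -0.3,"yaw": 0,"claw": 0},{"tx": -0.16,"ty": 0.01,"tz": -0.3,"yaw": 0,"claw": 0},{"tx": -0.16,"ty": 0.02,"tz": -0.3,"yaw": 0,"claw": 0},{"tx": -0.16,"ty": 0.02,"tz": -0.3,"yaw": 0,"claw": 0}]'

```text
time_s: 4.9
position: [0.4918, 0.1371, 0.0722]
tool_rot: [[0.096, 0.995, 0.001], [0.995, -0.096, -0.0], [0.0, 0.001, -1.0]]
ft_force: [1.5, -1.0, 1.3]
grip_width: 0.0
gripper_force: 1.2
```

servo_tool --steps '[{"tx": 0,"ty": 0,"tz": -0.1,"yaw": 0,"claw": 0},{"tx": 0,"ty": 0,"tz": -0.1,"yaw": 0,"claw": 0},{"tx": 0,"ty": 0,"tz": 0,"yaw": 0,"claw": 0}]'

```text
time_s: 5.2
position: [0.4915, 0.1371, 0.0704]
tool_rot: [[0.096, 0.995, -0.0], [0.995, -0.096, 0.0], [-0.0, -0.0, -1.0]]
ft_force: [-1.4, -0.7, 2.5]
grip_width: 0.0003
gripper_force: 1.5
```

```bash
python3 - <<'E'
from h import *
o=snap('b')
P=pts('side',o['side'][1]); 
a=cv2.resize(o['side'][0][130:230,250:370],None,fx=5,fy=5,interpolation=2)
cv2.imwrite('pics/c3.png',a[...,::-1])
E
```

```text
(no output)
```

View pics/c3.png

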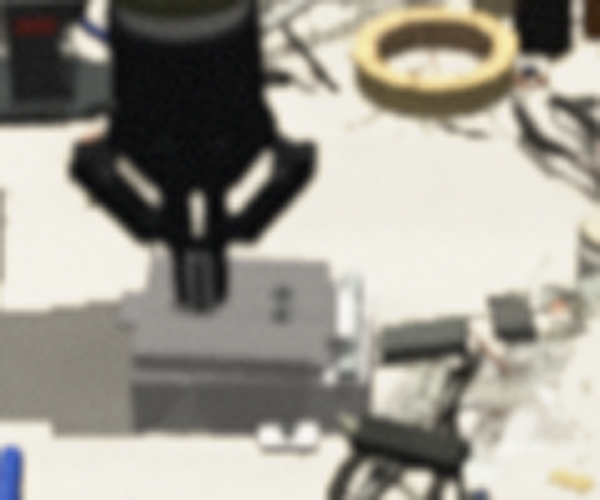

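View c3: the upper half lies nearly shut under the fingertips at crop (205,300). Now to the tall pin.

servo_tool --steps '[{"tx": 0,"ty": 0,"tz": 2,"yaw": 0,"claw": 0},{"tx": 0,"ty": 0,"tz": 4,"yaw": 0,"claw": 0},{"tx": 0,"ty": 0,"tz": 4,"yaw": 0,"claw": 0},{"tx": 0,"ty": 0,"tz": 4,"yaw": 0,"claw": 4},{"tx": 0,"ty": 0,"tz": 4,"yaw": 0,"claw": 5},{"tx": 0.87,"ty": -3.45,"tz": 0,"yaw": 0,"claw": 5},{"tx": 0.87,"ty": -3.45,"tz": 0,"yaw": 0,"claw": 5},{"tx": 0.87,"ty": -3.45,"tz": 0,"yaw": 0,"claw": 5},{"tx": 0.87,"ty": -3.45,"tz": 0,"yaw": 0,"claw": 5},{"tx": 0.87,"ty": -3.45,"tz": 0,"yaw": 0,"claw": 5},{"tx": 0.87,"ty": -3.45,"tz": 0,"yaw": 0,"claw": 5},{"tx": 0.87,"ty": -3.45,"tz": 0,"yaw": 0,"claw": 5},{"tx": 0.87,"ty": -3.45,"tz": 0,"yaw": 0,"claw": 5},{"tx": 0.87,"ty": -3.45,"tz": 0,"yaw": 0,"claw": 5},{"tx": 0.87,"ty": -3.45,"tz": 0,"yaw": 0,"claw": 5},{"tx": 0,"ty": 0,"tz": 0,"yaw": 0,"claw": 5}]'

```text
time_s: 6.9
position: [0.5789, -0.2117, 0.249]
tool_rot: [[0.1, 0.995, -0.001], [0.995, -0.1, -0.0], [-0.0, -0.001, -1.0]]
ft_force: [-0.2, -0.4, -0.1]
grip_width: 0.0499
gripper_force: 0.0
```

```bash
python3 - <<'E'
from h import *
np.set_printoptions(precision=4,suppress=True)
o=snap('d'); a,b=[cv2.resize(o[n][0][v:v+50,u:u+60],(400,333),interpolation=2) for n,v,u in(('side',175,265),('top',190,258))]
cv2.imwrite('pics/c4.png',np.hstack([a,b])[...,::-1])
for n in('side','top'): print(n,proj(n,[.4825,.1387,.052]))
P=pts('top',o['top'][1]); k=P[195:245,262:315].reshape(-1,3); 
j=(k[:,:2]-[.5173,.1353])@np.array([[.9954,.0958],[-.0958,.9954]]) 
for x in(-.05,-.03,-.01,.01,.03):
    m=(abs(j[:,0]-x)<.01)&(abs(j[:,1])<.04); print(x,m.sum(),np.median(k[m,2]))
E
```

```text
side (np.float64(286.56328144251233), np.float64(191.10118309315726))
top (np.float64(285.6060412232093), np.float64(224.72046084600183))
-0.05 191 0.052165224859441306
-0.03 191 0.050976025110331946
-0.01 191 0.05074797718901225
0.01 194 0.04991360023707547
0.03 182 0.04860141805328699
```

View pics/c4.png

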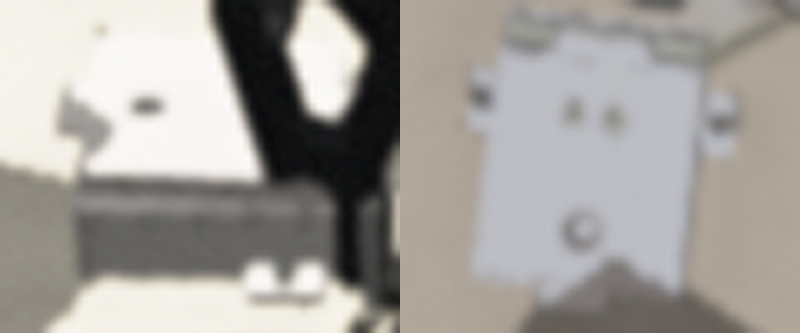

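c4: the lid is down at about 0.05 rad. Its pin hole is at side (286.6,190.3) and top (284.9,224.1).

```bash
python3 - <<'E'
from h import *
np.set_printoptions(precision=4,suppress=True)
print(ray('side',286.6,190.3,.0515),ray('top',284.9,224.1,.0515),'base hole (a)',ray('top',286,224.75,.036))
for n,(v0,v1,u0,u1) in dict(side=(184,197,279,295),top=(217,232,277,293)).items():
    g=cv2.cvtColor(np.load(f'd_{n}.npz')['i'],cv2.COLOR_RGB2GRAY)[v0:v1,u0:u1].astype(float)
    w=np.clip(np.median(g)-12-g,0,None)
    if n=='top': w[10:]=0
    v,u=np.mgrid[v0:v1,u0:u1]; c=(u*w).sum()/w.sum(),(v*w).sum()/w.sum(); print(n,c,ray(n,*c,.0515)); print(g.astype(int))
for n,(v0,v1,u0,u1) in dict(top=(218,233,278,295)).items():
    g=cv2.cvtColor(np.load(f'a_{n}.npz')['i'],cv2.COLOR_RGB2GRAY)[v0:v1,u0:u1].astype(float)
    w=np.clip(np.median(g)-12-g,0,None); v,u=np.mgrid[v0:v1,u0:u1]; c=(u*w).sum()/w.sum(),(v*w).sum()/w.sum(); print('a',n,c,ray(n,*c,.036))
E
```

```text
[0.4826 0.143  0.0515] [0.4843 0.1408 0.0515] base hole (a) [0.4825 0.1387 0.036 ]
side (np.float64(283.53047404063204), np.float64(192.10835214446954)) [0.4747 0.1357 0.0515]
[[247 248 248 248 248 248 248 248 248 248 248 248 248 248 248 248]
 [247 248 248 248 248 248 248 248 248 248 248 248 248 248 248 248]
 [247 248 248 248 248 248 248 248 247 248 248 247 247 247 247 247]
 [247 248 248 248 248 247 247 246 246 246 247 247 247 247 247 247]
 [248 248 248 248 247 245 242 239 239 240 243 246 247 247 247 247]
 [248 249 249 249 245 236 218 202 200 213 230 242 246 247 247 247]
 [243 248 248 247 242 216 167 138 139 159 202 237 246 247 247 247]
 [228 240 245 246 240 213 162 140 142 160 203 238 246 246 247 247]
 [186 209 234 243 243 234 216 206 208 220 233 243 246 246 246 246]
 [158 173 203 235 244 245 243 242 242 244 245 247 246 246 246 246]
 [155 158 188 230 244 247 247 248 248 247 247 247 247 247 247 247]
 [156 163 200 237 246 248 248 247 247 247 248 247 247 247 247 247]
 [160 183 223 243 248 248 248 247 247 247 247 247 247 247 247 247]]
top (np.float64(284.1619718309859), np.float64(224.4
[... 437 characters left out ...]
0]
 [189 190 189 189 182 162 144 154 170 171 169 177 186 190 190 189]
 [189 189 189 189 179 153 136 158 176 174 167 174 184 189 189 190]
 [190 190 190 189 181 156 135 147 161 161 159 173 186 189 190 190]
 [190 189 190 189 184 167 143 135 141 148 160 177 188 189 190 190]
 [189 189 189 190 186 179 163 153 153 160 173 181 184 184 185 187]
 [189 189 189 189 188 186 182 177 176 180 180 173 166 165 170 180]
 [190 189 190 189 190 189 189 188 187 184 176 154 139 136 143 161]
 [188 187 187 188 188 189 191 188 183 172 158 137 123 120 125 140]
 [181 177 178 181 184 187 186 180 167 148 134 125 118 118 119 124]]
a top (np.float64(284.70277078085644), np.float64(224.70528967254407)) [0.4826 0.1425 0.036 ]
```

servo_tool --steps '[{"tx": 0,"ty": 0.55,"tz": -2,"yaw": 0,"claw": 5},{"tx": 0,"ty": 0,"tz": -3.5,"yaw": 0,"claw": 5},{"tx": 0,"ty": 0,"tz": -3.5,"yaw": 0,"claw": 5},{"tx": 0,"ty": 0,"tz": -3,"yaw": 0,"claw": 5},{"tx": 0,"ty": 0,"tz": -1.5,"yaw": 0,"claw": 5},{"tx": 0,"ty": 0,"tz": -1.5,"yaw": 0,"claw": 5},{"tx": 0,"ty": 0,"tz": -1.5,"yaw": 0,"claw": 5},{"tx": 0,"ty": 0,"tz": 0,"yaw": 0,"claw": 5}]' --newtons 70

```text
time_s: 7.8
position: [0.5778, -0.2006, 0.0838]
tool_rot: [[0.094, 0.996, -0.003], [0.996, -0.094, 0.002], [0.002, -0.003, -1.0]]
ft_force: [-0.3, -0.1, 0.4]
grip_width: 0.0498
gripper_force: 0.0
```

servo_tool --steps '[{"tx": 0,"ty": 0,"tz": 0,"yaw": 0,"claw": 3},{"tx": 0,"ty": 0,"tz": 0,"yaw": 0,"claw": 2.2},{"tx": 0,"ty": 0,"tz": 0,"yaw": 0,"claw": 1.5},{"tx": 0,"ty": 0,"tz": 0,"yaw": 0,"claw": 0.5},{"tx": 0,"ty": 0,"tz": 0,"yaw": 0,"claw": 0.5},{"tx": 0,"ty": 0,"tz": 0,"yaw": 0,"claw": 0.5}]' --newtons 70

```text
time_s: 8.4
position: [0.5792, -0.2023, 0.0866]
tool_rot: [[0.096, 0.995, 0.002], [0.995, -0.096, -0.001], [-0.0, 0.002, -1.0]]
ft_force: [0.6, 1.7, 6.9]
grip_width: 0.0178
gripper_force: 68.2
```

```bash
python3 - <<'E'
from h import *
s=snap('e'); x=env.observe(); print(x['position'],x['ft_force'],x['grip_width'])
a=cv2.resize(s['side'][0][220:310,280:390],(660,540),interpolation=2)
cv2.imwrite('pics/c5.png',a[...,::-1])
E
```

```text
[ 0.57921624 -0.20232164  0.08661847] [-1.0501456   2.11970354  6.594822  ] 0.017774636942426033
```

View pics/c5.png

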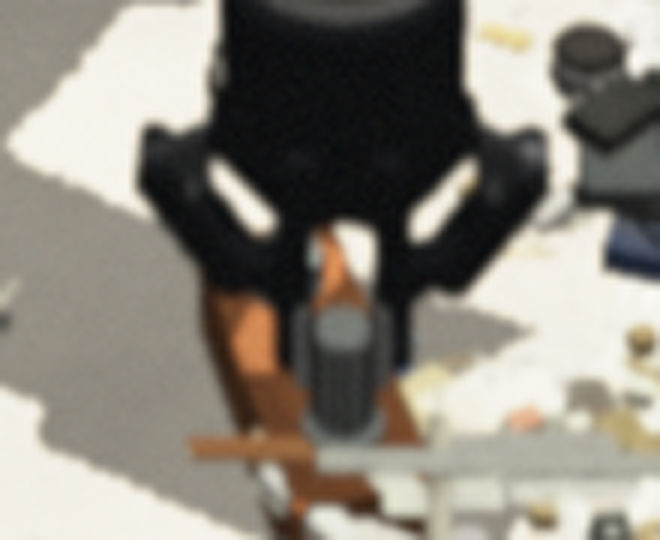

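```bash
python3 - <<'E'
from h import *
np.set_printoptions(precision=4,suppress=True)
P=pts('side',np.load('e_side.npz')['d'])
for v in range(266,296,2): print(v,[tuple((1000*P[v,u]).astype(int)) for u in(330,333,337,341,344)])
E
```

```text
266 [(np.int64(566), np.int64(-211), np.int64(122)), (np.int64(577), np.int64(-144), np.int64(55)), (np.int64(586), np.int64(-136), np.int64(45)), (np.int64(599), np.int64(-92), np.int64(1)), (np.int64(592), np.int64(-214), np.int64(122))]
268 [(np.int64(566), np.int64(-211), np.int64(116)), (np.int64(577), np.int64(-146), np.int64(50)), (np.int64(586), np.int64(-142), np.int64(45)), (np.int64(599), np.int64(-97), np.int64(0)), (np.int64(592), np.int64(-215), np.int64(118))]
270 [(np.int64(566), np.int64(-210), np.int64(110)), (np.int64(577), np.int64(-146), np.int64(45)), (np.int64(517), np.int64(-845), np.int64(749)), (np.int64(598), np.int64(-104), np.int64(1)), (np.int64(592), np.int64(-215), np.int64(113))]
272 [(np.int64(565), np.int64(-213), np.int64(107)), (np.int64(572), np.int64(-202), np.int64(95)), (np.int64(580), np.int64(-202), np.int64(95)), (np.int64(593), np.int64(-153), np.int64(44)), (np.int64(592), np.int64(-214), np.int64(106))]
274 [(np.int64(566), np.int64(-210), np.int64(99)), (np.int64(572), np.int64(-207), np.int64(96)), (np.int64(579), np.int64(-207), np.in
[... 1803 characters left out ...]
, np.int64(-206), np.int64(50)), (np.int64(571), np.int64(-212), np.int64(56)), (np.int64(579), np.int64(-216), np.int64(59)), (np.int64(587), np.int64(-211), np.int64(54)), (np.int64(594), np.int64(-205), np.int64(46))]
292 [(np.int64(565), np.int64(-209), np.int64(48)), (np.int64(571), np.int64(-211), np.int64(49)), (np.int64(579), np.int64(-216), np.int64(54)), (np.int64(587), np.int64(-215), np.int64(52)), (np.int64(593), np.int64(-209), np.int64(45))]
294 [(np.int64(565), np.int64(-212), np.int64(45)), (np.int64(571), np.int64(-218), np.int64(50)), (np.int64(578), np.int64(-219), np.int64(51)), (np.int64(586), np.int64(-218), np.int64(49)), (np.int64(593), np.int64(-214), np.int64(44))]
```

View c5: the tall pin is gripped by its head, with the head front at y ≈ -0.216, so its axis is about 3.7 mm in front of the TCP. Next I lift it straight out.

servo_tool --steps '[{"tx": 0,"ty": 0,"tz": 1,"yaw": 0,"claw": 0.5},{"tx": 0,"ty": 0,"tz": 1,"yaw": 0,"claw": 0.5},{"tx": 0,"ty": 0,"tz": 1.5,"yaw": 0,"claw": 0.5},{"tx": 0,"ty": 0,"tz": 1.5,"yaw": 0,"claw": 0.5},{"tx": 0,"ty": 0,"tz": 2.5,"yaw": 0,"claw": 0.5},{"tx": 0,"ty": 0,"tz": 2.5,"yaw": 0,"claw": 0.5},{"tx": 0,"ty": 0,"tz": 0,"yaw": 0,"claw": 0.5}]' --newtons 90

```text
time_s: 9.2
position: [0.5798, -0.203, 0.1894]
tool_rot: [[0.096, 0.995, 0.006], [0.995, -0.096, -0.004], [-0.003, 0.006, -1.0]]
ft_force: [0.4, -0.6, 0.1]
grip_width: 0.0174
gripper_force: 88.0
```

servo_tool --steps '[{"tx": -0.4,"ty": 1.4,"tz": 0,"yaw": 0,"claw": 0.5},{"tx": -0.7,"ty": 2.5,"tz": 0,"yaw": 0,"claw": 0.5},{"tx": -0.7,"ty": 2.5,"tz": 0,"yaw": 0,"claw": 0.5},{"tx": -0.7,"ty": 2.5,"tz": 0,"yaw": 0,"claw": 0.5},{"tx": -0.7,"ty": 2.5,"tz": 0,"yaw": 0,"claw": 0.5},{"tx": -0.7,"ty": 2.5,"tz": 0,"yaw": 0,"claw": 0.5},{"tx": -0.7,"ty": 2.5,"tz": 0,"yaw": 0,"claw": 0.5},{"tx": -0.7,"ty": 2.5,"tz": 0,"yaw": 0,"claw": 0.5},{"tx": -0.7,"ty": 2.5,"tz": 0,"yaw": 0,"claw": 0.5},{"tx": -0.7,"ty": 2.5,"tz": 0,"yaw": 0,"claw": 0.5},{"tx": -0.7,"ty": 2.5,"tz": 0,"yaw": 0,"claw": 0.5},{"tx": -0.7,"ty": 2.5,"tz": 0,"yaw": 0,"claw": 0.5},{"tx": -0.7,"ty": 2.5,"tz": 0,"yaw": 0,"claw": 0.5},{"tx": -0.7,"ty": 2.5,"tz": 0,"yaw": 0,"claw": 0.5},{"tx": -0.05,"ty": 0.75,"tz": 0,"yaw": 0,"claw": 0.5},{"tx": 0,"ty": 0,"tz": 0,"yaw": 0,"claw": 0.5},{"tx": 0,"ty": 0,"tz": 0,"yaw": 0,"claw": 0.5}]'

```text
time_s: 10.9
position: [0.483, 0.1436, 0.1848]
tool_rot: [[0.096, 0.995, -0.001], [0.995, -0.096, -0.0], [-0.0, -0.001, -1.0]]
ft_force: [-0.8, -0.3, -1.5]
grip_width: 0.0175
gripper_force: 88.0
```

servo_tool --steps '[{"tx": 0,"ty": 0,"tz": -2,"yaw": 0,"claw": 0.5},{"tx": 0,"ty": 0,"tz": -1.5,"yaw": 0,"claw": 0.5},{"tx": 0,"ty": 0,"tz": -0.5,"yaw": 0,"claw": 0.5},{"tx": 0,"ty": 0,"tz": 0,"yaw": 0,"claw": 0.5}]'

```text
time_s: 11.3
position: [0.4832, 0.1434, 0.1448]
tool_rot: [[0.097, 0.995, -0.001], [0.995, -0.097, -0.0], [-0.0, -0.001, -1.0]]
ft_force: [0.1, -0.1, -0.7]
grip_width: 0.0179
gripper_force: 88.0
```

```bash
python3 - <<'E'
from h import *
np.set_printoptions(precision=4,suppress=True)
s=snap('f'); x=env.observe(); print(x['position'],x['ft_force'],x['grip_width'])
a=cv2.resize(s['side'][0][150:210,260:330],(700,600),interpolation=2)
cv2.imwrite('pics/c6.png',a[...,::-1])
P=pts('side',s['side'][1])
for v in range(160,196,2):
    r=P[v,270:310]; k=(r[:,1]>.115)&(r[:,1]<.15)&(r[:,2]>.058)
    if k.any(): q=r[k]; print(v,270+np.where(k)[0][[0,-1]],q[:,0].min(),q[:,0].max(),'y',q[:,1].min(),'z',np.median(q[:,2]))
E
```

```text
[0.4836 0.1437 0.1459] [ 0.8443  0.3333 -1.1856] 0.017422884698195692
160 [276 294] 0.46238002701537056 0.5063143704924478 y 0.1255206307868877 z 0.14891898781852198
162 [276 293] 0.462065672644249 0.5036858615695822 y 0.1255266371597905 z 0.14357344026559887
164 [277 293] 0.4638544554908385 0.5033885730948433 y 0.12485963665755262 z 0.13798458026054838
166 [279 291] 0.46867318415831655 0.4981378529839005 y 0.12661656445571057 z 0.1319531372508168
168 [281 289] 0.47311554140660467 0.49285613318598415 y 0.12536806695734304 z 0.12762746568862593
170 [281 289] 0.472843368732565 0.4926044870943943 y 0.12747867800809654 z 0.12222093211069063
172 [281 290] 0.4723516578022419 0.4945916321112213 y 0.12810823407037886 z 0.11584963278633659
174 [280 290] 0.4694412751008368 0.49451443439174797 y 0.12748387275961381 z 0.1090343101985507
176 [281 289] 0.4717234110116138 0.49167742728023667 y 0.12333002122739023 z 0.106244897598476
178 [284 288] 0.4787301978196238 0.4885877487301472 y 0.13016337985781257 z 0.09604976319964664
180 [284 288] 0.47833299173451393 0.4883264163891414 y 0.13091188223741412 z 0.08986999105528792
182 [284 288] 0.4779355710005461 0.4879397027567197 y 0.13032487488149846 z 0.08328778421982286
184 [284 288] 0.47752616221630545 0.48753949464279495 y 0.13134832874280034 z 0.07742128901571077
186 [285 288] 0.4796774981125803 0.4871603438432778 y 0.134165681401603 z 0.06973285586115274
```

View pics/c6.png

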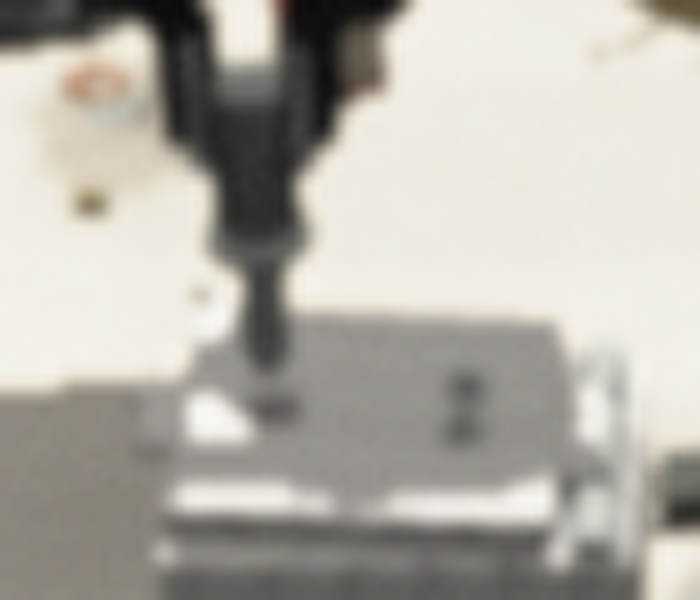

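c6: the pin tip at px (286.3,186) is just above the hole at (287.3,190.3).

```bash
python3 - <<'E'
from h import *
np.set_printoptions(precision=4,suppress=True)
g=cv2.cvtColor(np.load('f_side.npz')['i'],cv2.COLOR_RGB2GRAY)
print(g[176:196,278:296])
for z in(.064,.0663): print(z,ray('side',286.3,186,z),ray('side',286.3,186.5,z))
for p in([.4829,.137,.0663],[.4833,.140,.0663],[.4833,.1405,.0515],[.4833,.1425,.0515]): print(p,proj('side',p))
for z in(.05,.0515,.053): print(z,ray('side',287.3,190.3,z))
E
```

```text
[[237 236 228 199 162 129  95  78  76  82 129 187 225 235 237 236 236 235]
 [237 235 234 229 215 179 119  73  66  86 154 219 238 238 238 238 237 236]
 [234 224 224 232 234 216 143  75  64  91 161 227 239 240 239 238 238 238]
 [230 210 205 231 237 221 146  79  66  90 161 223 237 237 237 237 237 237]
 [234 225 222 236 238 210 133  75  65  84 144 203 223 224 224 223 226 227]
 [236 237 239 243 239 195 117  71  64  77 119 160 180 181 181 183 187 190]
 [237 239 243 243 230 176 108  71  64  69 100 137 152 154 151 154 155 157]
 [236 232 232 227 198 153 105  71  65  68  96 134 148 151 148 149 147 147]
 [233 212 193 180 162 139 108  76  68  72  94 134 150 151 150 150 150 147]
 [230 191 158 153 149 143 119  85  69  77 103 135 149 149 151 150 149 148]
 [216 176 152 148 148 147 135 105  85  95 117 143 148 150 149 148 148 148]
 [187 160 153 151 149 149 142 126 113 117 134 146 147 149 150 146 147 148]
 [165 162 165 161 152 148 143 134 129 127 135 139 143 149 147 148 147 147]
 [172 197 210 202 177 154 138 126 118 117 119 127 140 147 148 149 149 149]
 [189 231 241 237 214 177 141 112  99  96  99 111 
[... 244 characters left out ...]
 145]
 [159 176 184 184 184 184 174 157 146 148 146 148 147 149 149 148 147 148]
 [148 151 151 152 151 152 151 148 149 147 149 148 146 148 148 149 147 149]]
0.064 [0.4826 0.1444 0.064 ] [0.4826 0.1422 0.064 ]
0.0663 [0.4827 0.1411 0.0663] [0.4827 0.1389 0.0663]
[0.4829, 0.137, 0.0663] (np.float64(286.3824458281035), np.float64(186.91672800082395))
[0.4833, 0.14, 0.0663] (np.float64(286.5301753898957), np.float64(186.23775158049085))
[0.4833, 0.1405, 0.0515] (np.float64(286.8803534172137), np.float64(190.83828208787486))
[0.4833, 0.1425, 0.0515] (np.float64(286.8738809105247), np.float64(190.3899216320817))
0.05 [0.4843 0.1449 0.05  ]
0.0515 [0.4844 0.1428 0.0515]
0.053 [0.4845 0.1407 0.053 ]
```

servo_tool --steps '[{"tx": 0.1,"ty": 0.15,"tz": -0.5,"yaw": 0,"claw": 0.5},{"tx": 0,"ty": 0,"tz": -0.5,"yaw": 0,"claw": 0.5},{"tx": 0,"ty": 0,"tz": -0.4,"yaw": 0,"claw": 0.5},{"tx": 0,"ty": 0,"tz": -0.3,"yaw": 0,"claw": 0.5},{"tx": 0,"ty": 0,"tz": -0.3,"yaw": 0,"claw": 0.5}]'

```text
time_s: 11.9
position: [0.4841, 0.1456, 0.125]
tool_rot: [[0.096, 0.995, -0.0], [0.995, -0.096, -0.0], [-0.0, -0.0, -1.0]]
ft_force: [-0.5, 0.7, -0.7]
grip_width: 0.0173
gripper_force: 88.0
```

servo_tool --steps '[{"tx": 0,"ty": 0,"tz": -0.3,"yaw": 0,"claw": 0.5},{"tx": 0,"ty": 0,"tz": -0.3,"yaw": 0,"claw": 0.5},{"tx": 0,"ty": 0,"tz": -0.3,"yaw": 0,"claw": 0.5}]'

```text
time_s: 12.2
position: [0.4839, 0.1457, 0.1161]
tool_rot: [[0.096, 0.995, -0.001], [0.995, -0.096, 0.0], [0.0, -0.001, -1.0]]
ft_force: [-2.1, 1.6, 0.1]
grip_width: 0.0176
gripper_force: 88.0
```

servo_tool --steps '[{"tx": 0,"ty": 0,"tz": -0.3,"yaw": 0,"claw": 0.5},{"tx": 0,"ty": 0,"tz": -0.3,"yaw": 0,"claw": 0.5},{"tx": 0,"ty": 0,"tz": 0,"yaw": 0,"claw": 0.5}]'

```text
time_s: 12.5
position: [0.4838, 0.1456, 0.1098]
tool_rot: [[0.096, 0.995, -0.001], [0.995, -0.096, 0.0], [-0.0, -0.001, -1.0]]
ft_force: [-3.1, 1.5, -1.7]
grip_width: 0.0175
gripper_force: 88.0
```

servo_tool --steps '[{"tx": -0.1,"ty": 0.05,"tz": -0.3,"yaw": 0,"claw": 0.5},{"tx": 0,"ty": 0,"tz": -0.3,"yaw": 0,"claw": 0.5},{"tx": 0,"ty": 0,"tz": -0.3,"yaw": 0,"claw": 0.5},{"tx": 0,"ty": 0,"tz": -0.3,"yaw": 0,"claw": 0.5}]'

```text
time_s: 12.9
position: [0.4834, 0.1461, 0.0981]
tool_rot: [[0.096, 0.995, 0.001], [0.995, -0.096, -0.0], [0.0, 0.001, -1.0]]
ft_force: [-0.5, -0.2, -0.8]
grip_width: 0.0172
gripper_force: 88.1
```

servo_tool --steps '[{"tx": 0,"ty": 0,"tz": -0.2,"yaw": 0,"claw": 0.5},{"tx": 0,"ty": 0,"tz": -0.2,"yaw": 0,"claw": 0.5},{"tx": 0,"ty": 0,"tz": -0.2,"yaw": 0,"claw": 0.5}]'

```text
time_s: 13.2
position: [0.4832, 0.1461, 0.0924]
tool_rot: [[0.096, 0.995, -0.0], [0.995, -0.096, 0.0], [0.0, -0.0, -1.0]]
ft_force: [-1.7, -0.1, 4.5]
grip_width: 0.0173
gripper_force: 88.2
```

servo_tool --steps '[{"tx": 0,"ty": 0,"tz": -0.2,"yaw": 0,"claw": 0.5},{"tx": 0,"ty": 0,"tz": -0.2,"yaw": 0,"claw": 0.5},{"tx": 0,"ty": 0,"tz": -0.2,"yaw": 0,"claw": 0.5},{"tx": 0,"ty": 0,"tz": 0,"yaw": 0,"claw": 0.5}]' --newtons 120

```text
time_s: 13.6
position: [0.4829, 0.1462, 0.0893]
tool_rot: [[0.095, 0.995, 0.002], [0.995, -0.095, -0.0], [-0.0, 0.002, -1.0]]
ft_force: [-13.1, -1.0, 35.9]
grip_width: 0.0164
gripper_force: 121.6
```

servo_tool --steps '[{"tx": 0,"ty": 0,"tz": -0.2,"yaw": 0,"claw": 0.5},{"tx": 0,"ty": 0,"tz": -0.1,"yaw": 0,"claw": 0.5},{"tx": 0,"ty": 0,"tz": 0,"yaw": 0,"claw": 0.5}]'

```text
time_s: 13.9
position: [0.483, 0.1463, 0.0888]
tool_rot: [[0.095, 0.995, 0.004], [0.995, -0.095, -0.0], [0.0, 0.004, -1.0]]
ft_force: [-21.1, -2.7, 64.3]
grip_width: 0.0165
gripper_force: 124.9
```

servo_tool --steps '[{"tx": -0.05,"ty": 0,"tz": 0.15,"yaw": 0,"claw": 0.5},{"tx": -0.05,"ty": 0,"tz": 0.15,"yaw": 0,"claw": 0.5},{"tx": 0,"ty": 0,"tz": 0,"yaw": 0,"claw": 0.5},{"tx": 0,"ty": 0,"tz": 0,"yaw": 0,"claw": 0.5},{"tx": 0,"ty": 0,"tz": 0,"yaw": 0,"claw": 0.5}]'

```text
time_s: 14.4
position: [0.4828, 0.1462, 0.0893]
tool_rot: [[0.095, 0.995, 0.004], [0.995, -0.095, -0.0], [0.0, 0.004, -1.0]]
ft_force: [-9.0, -0.2, 32.2]
grip_width: 0.0165
gripper_force: 120.2
```

```bash
python3 - <<'E'
from h import *
s=snap('g'); x=env.observe(); print(x['position'],x['ft_force'],x['grip_width'],x['time_s'])
P=pts('side',s['side'][1])
k=P[170:215,270:325].reshape(-1,3); j=(k[:,:2]-[.5173,.1353])@np.array([[.9954,.0958],[-.0958,.9954]])
for X in(-.05,-.03,-.01,.01,.03):
    m=(abs(j[:,0]-X)<.01)&(abs(j[:,1])<.045)&(k[:,2]<.06)&(k[:,2]>.04); print(X,m.sum(),np.median(k[m,2]))
a=cv2.resize(s['side'][0][150:220,260:340],(800,600),interpolation=2)
cv2.imwrite('pics/c7.png',a[...,::-1])
E
```

```text
[0.48281384 0.14620607 0.08932535] [-9.15728578 -2.0308184  33.29600643] 0.01657689388431651 14.5
-0.05 129 0.04808365991879815
-0.03 133 0.04860455728978563
-0.01 170 0.04846602986413867
0.01 176 0.048593161668826934
0.03 169 0.04850101874959478
```

View pics/c7.png

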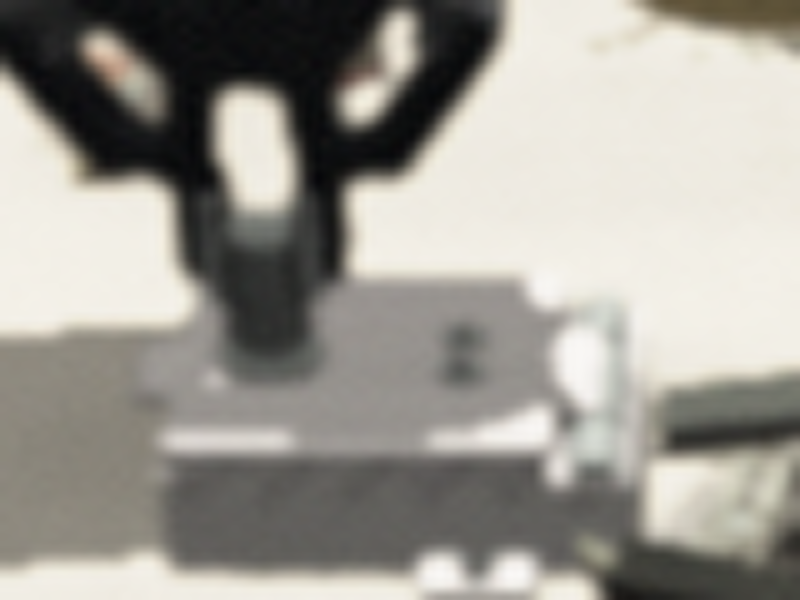

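c7: the collar sits on the upper half, the plate lies flat at 48.5 mm along its whole length, and the press is steady at about 33 N. I'm handing it in.

```bash
python3 -c "
from rig import env
print(env.close_job())"
```

```text
the job is handed in; nothing more can be done
None
```

The job is handed in (no verdict came back): the jig is shut, the locking pin is seated with its collar on the upper half, and the gripper is still holding it and pressing down with about 33 N.

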